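# Close a meal box in the ratchet lid press

## Robot

A 6-joint arm with a two-finger parallel gripper is mounted at the origin on the work surface. World frame = base frame: x ahead of the robot, y to its left, z up, the work surface at z = 0. Lengths are in m, angles in degrees, forces in N, time in s.
With the tool pointing down it reaches from about 0.325 to 0.775 m from the base axis. Payload 5.5 kg.
Tool frame: the origin (TCP) lies at the centre of the arm's flange, where the gripper is bolted on; the fingertips stand 182 mm ahead of it and the grasp point (between the pads) lies 163 mm ahead of it; z points along the fingers, y is the line along which they close (so a half turn about z gives the same grasp; the last joint's range is limited). The gripper opens to 88 mm and grips with 3 to 60 N. Pads are 20 mm wide; open, the fingers measure 115 mm over their backs; the gripper's body (75 mm by 178 mm) begins 61 mm behind the grasp point.
Start: joints at [-67.477, 5.22, 70.514, -0, 104.267, -3.249], TCP at [0.261, -0.54, 0.405] pointing down, gripper open.
Joint ranges: [-164.24, 164.24], [-49.07, 125.15], [9.68, 141.18], [-86.29, 266.29], [3.28, 154.24], [-151.56, 151.56]. Speed limits (degrees/s): [147.25, 147.25, 172.46, 180, 180, 180].

## Interface

Orientations are given as [roll, pitch, yaw] about the fixed x, y, z axes, in that order (R = Rz(yaw) Ry(pitch) Rx(roll)).
In Python, from station import r gives the robot as it stands. The module is installed in compiled form; this text tells all that it offers. Calls block until the motion is done:
- r.reach(position, orientation): joint-space move of the TCP to a pose.
- r.servo_line(position, rotation=None, speed=0.15): straight line of the TCP; rotation=None keeps the orientation; speed is the mean speed in m/s.
- r.move_joints(angles): joint-space move.
- r.let_go() and r.grab(squeeze=None): open the fingers fully, or close them until they stop; squeeze is the grip in N (None keeps the last).
- r.wait(seconds).
- r.inverse_kinematics(position, orientation): joint angles nearest the present ones, or None.
- r.sense(): the state.
- r.snapshot(name): name is "side" or "top" or "wrist"; returns a dict with "frame" (384x512x3 uint8, red, green, blue), "fx", "fy", "cx", "cy" (pixels), "R" (3x3) and "t" (3): a world point X has camera coordinates R X + t. Camera axes: x right, y down, z forward; pixel columns grow to the right and rows downward; lengths in m; the calibration is good to about 2 mm. A picture is of the moment at which its call begins. There is no depth.
A pose or a line that the arm cannot do raises r.IKError and nothing moves.
- r.hand_in(): hands the job in; it is judged then, once.
The state is a dict: "clock": time; "joints": joint angles; "joint_vel": joint speeds; "joint_torque": joint torques, N m; "tcp_pos": TCP position; "orientation": TCP orientation; "contact_force": force on the tool from outside, world axes, zero at the start; "torque": the same for the moment, N m; "opening": finger opening in m; "gripper_force": force on a finger pad.
Only numpy, scipy, OpenCV 4.12 (cv2) and the standard library are available. Lean on these libraries where they do the work, as an engineer would, in place of code of your own. Each camera call takes 0.05 s, during which the arm holds its last target. There are 200 camera calls.

## Task

Slide the meal box straight back into the lid press until it sits square against the back stop, then pump the handle until the lid is fully home and the ratchet holds the jaw down on it by itself with the handle let go; finally press the release button so the jaw springs all the way back up, leaving the closed box where it is. Go by feel on the strokes and stop as soon as the handle turns hard, because a full stroke after the lid is home crushes the box; push the box gently and never press on its lid with the gripper. Leave the other things where they are.

Things in the scene. Friction and masses are not known exactly. Their poses are not given: they have to be found in the camera images.
- press: Grey lid press, bolted to the table. Origin on the table under the jaw's centre; +x is the way the box slides in (away from the robot), +y the pump-handle side, z up. Over the box's place overhangs the head, 68 wide, 102 to 168 mm up, its front 30 mm before the origin, with a cover 44 x 46 over the jaw up to 208 mm. The column stands behind. The box slides on the table itself
- stop_face (a point): Middle of the back stop's face, 70 mm to +x of the press's origin and 42 mm up: a bar 140 wide, 50 high. A box that is home touches it with its rim, its centre then over the press's origin
- guide_mouth (a point): Midway between the flared ends of the two steel side guides, 40 mm to -x of the press's origin, 10 mm up. The guides are 20 high, 12 thick; about 140 apart here, narrowing to 105 from x = 5 mm on, for the box's walls; the rim passes over them
- mealbox: The meal box to be closed: white plastic, 140 long (x), 110 wide (y), 100 wide at the walls, 45 high; its rim, 40 to 45 mm up, overhangs the walls by 5; 0.3 to 0.55 kg. Origin: centre of its underside. It starts 105 to 120 mm short of home, up to 8 mm off line, 0.12 rad askew. Pushed by two spread fingers on its near end it squares up and goes sideways with them; off line by over 3 mm it jams in the guides
- lid: The grey lid of that box, 128 x 98, 4 thick; origin at the centre of its top face. It is already started in the rim and slides straight down under about 18 N: its top starts 54 to 57 mm over the box's underside and is fully home at 49 mm, where it stops hard. It stays where it has been pushed
- jaw (a joint): How far the jaw has come down, m: 0 fully up, 0.031 to 0.034 meets the lid, about 0.041 clamped on the home lid (10 to 26 N). Starts at a catch between 0 and 0.018. A spring lifts it; the ratchet catches it every 6 mm (about 5, 11, 17, 23, 29, 35, 41 mm) until the release is pressed. If a stroke ends short of a catch it slips back to the one before
- pad: The rubber-faced pressing plate at the jaw's lower end, 60 x 84, 7 thick, springy by 12 N per mm; origin at the centre of its pressing (lower) face, 88 mm over the table when the jaw is up. More than 45 N on the box crushes it
- lever (a joint): Pump handle angle, rad: 0 up (spring return), 0.42 at the bottom stop. First 0.1 idle, then the jaw goes down 50 mm per rad; a stroke to 0.37 or more gains two catches (12 mm); let it up below 0.05 between strokes. At its pad an empty stroke takes 4 to 9 N, pushing the lid 9 to 13; with the lid home it climbs steeply: by 14 to 16 the 41 mm catch clicks in, at 20 the box is crushed
- handle_top (a point): Top of the middle of the pump handle's black round grip (a bar of diameter 22, 64 long, along the press's x), pushed down from above. The handle turns about an axis along x, 36 mm to +y of the press's origin, 160 mm up; the grip lies 170 mm out from it, leaning up 0.2 rad at rest: its top starts 205 mm over the table, sinks 65 mm at 0.385 rad and 71 mm at the bottom stop
- release_top (a point): Centre of the top of the round steel release button, diameter 26, 192 mm over the table, 60 mm to -y of the press's origin. It goes down 8.5 mm on a spring and frees the jaw when nearly down (5 to 9 N); hold it down half a second. It jogs by itself as the ratchet clicks
- packed: Bystander, to be left alone: a closed white meal box with its lid home, 140 x 110 x 49, beside the press on its release side; origin at the centre of its underside
- sparelids: Bystander, to be left alone: a low stack of small grey lids, 100 x 75 x 20, under the press's pump handle; origin at the centre of its underside
- plates: Bystander, to be left alone: stack of white plates, diameter 140, 50 high; origin at the centre of its underside
- cup: Bystander, to be left alone: white cup, diameter 72, 85 high; origin at the centre of its underside
- shaker: Bystander, to be left alone: glass shaker jar, diameter 44, 100 high; origin at the centre of its underside
- spoon: Bystander, to be left alone: steel serving spoon lying flat; origin at the centre of its underside
- bowl: Bystander, to be left alone: white bowl, diameter 110, 45 high; origin at the centre of its underside
There are look-alikes about, which are no part of the job. What is shaped like the mealbox but pink or turquoise is not meant.

How it is judged (in metres and radians):
On the way, in this order (a step that is already met when the one before it is completed fails the run):
1. the box sits square against the back stop (within 4 mm) (x of mealbox in the frame of press between -0.004 and 0.004 m and y of mealbox in the frame of press between -0.006 and 0.006 m and angle between the x axis of mealbox and the x axis of press, either way round below 0.05 rad), for 0.1 s.
2. the lid is home and, with the handle let go, the jaw holds it down by itself (z of lid in the frame of mealbox below 0.0505 m and value of joint lever below 0.06 rad and contact force between pad and mealbox above 8 N), for 0.2 s.
At the end, for the whole second after the job is handed in: The box stands at rest in the press with its centre within 4 mm of home along the press, 6 mm across and 0.05 rad askew; the top of the lid is at most 50.5 mm over the box's underside (fully home is 49); the jaw is up (below 0.003) and the handle up (below 0.06) (all of step 1 and z of lid in the frame of mealbox below 0.0505 m and value of joint jaw below 0.003 m and value of joint lever below 0.06 rad and linear speed of mealbox below 0.01 m/s); the robot touches nothing.
It fails at once if the jaw crushes the box: more than 45 N between pad and box or lid (contact force between pad and mealbox above 45 N).
It fails at once if the fingers push the box with more than 35 N (contact force between the fingers and mealbox above 35 N).
It fails at once if the lid is pressed with the gripper (more than 6 N) (contact force between the fingers and lid above 6 N).
It fails at once if a bystander is moved by more than 25 mm (distance of any of packed, sparelids, plates, cup, shaker, spoon, bowl from where it was at the start of the episode above 0.025 m).
It also fails if it takes over 70 s, if anything falls off the work surface, if the arm or the gripper's body presses on something with over 40 N, if the wrist force passes 120 N, or if a joint passes its speed limit or range.

## Working session

There is one attempt and no reset: what is moved stays moved. The work goes in short steps, each a Python script; the robot and the scene stay as the last script left them, time stands still between calls to the robot, and variables do not carry over. Pictures are saved under pics/ and viewed, at most 10 in all, crops included, and the job is handed in when it is done.

```bash
mkdir -p pics; python3 - <<'E'
from station import r
import cv2,json,numpy as np
for n in("top","side"):
    s=r.snapshot(n); cv2.imwrite(f"pics/{n}0.png",cv2.resize(s["frame"][:,:,::-1],(800,600),interpolation=cv2.INTER_CUBIC))
    print(n,s["fx"],s["fy"],s["cx"],s["cy"],np.round(s["R"],4).tolist(),np.round(s["t"],4).tolist())
print(r.sense())
E
```

```text
top 425.34201174774586 425.34201174774586 265.22901824262095 197.90466592572483 [[-0.0204, -0.9997, -0.0133], [-0.9963, 0.0214, -0.0832], [0.0835, 0.0115, -0.9964]] [0.0042, 0.5436, 1.4279]
side 469.0309073827764 469.0309073827764 247.0567210190887 185.55433282963705 [[-0.7692, -0.639, 0.0003], [-0.4846, 0.583, -0.6522], [0.4166, -0.5018, -0.7581]] [0.3745, 0.339, 1.1103]
{'clock': 0.1, 'joints': array([-6.74745070e+01,  5.25912661e+00,  7.05749183e+01, -1.29073912e-03,
        1.04267422e+02, -3.24852505e+00]), 'joint_vel': array([-0.06057318, -0.06743221, -0.19968625,  0.08345724, -0.01709822,
       -0.05929691]), 'joint_torque': array([ 3.36006880e-03, -4.47857809e+01, -4.07569170e+01,  7.01717497e-02,
        2.84190313e-02, -1.10140404e-04]), 'tcp_pos': array([ 0.26090975, -0.54035858,  0.40361681]), 'orientation': array([-1.79898625e+02, -4.50037477e-03,  2.57736971e+01]), 'contact_force': array([ 0.68518828,  0.02995697, -0.27046307]), 'torque': array([ 0.02997473, -0.00504107,  0.01133283]), 'gripper_force': 0.0, 'opening': 0.08799203649634381}
```

View pics/top0.png

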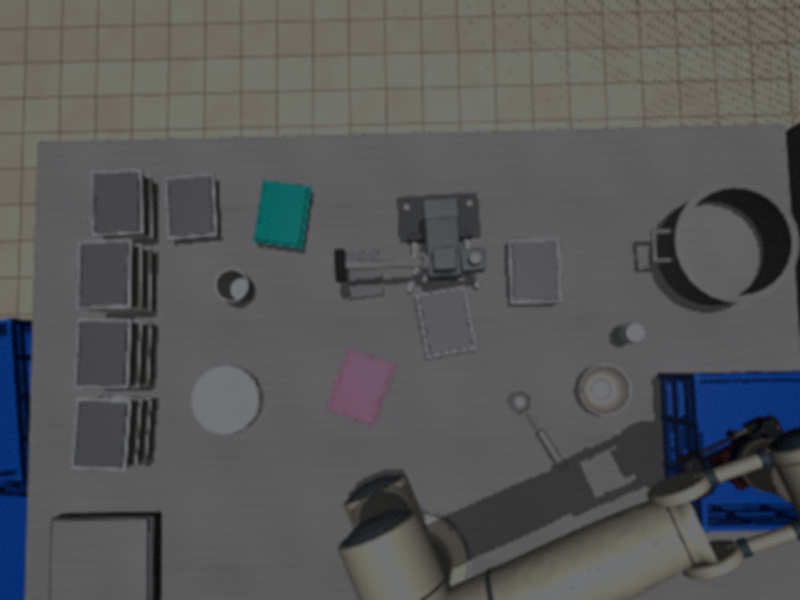

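View pics/side0.png

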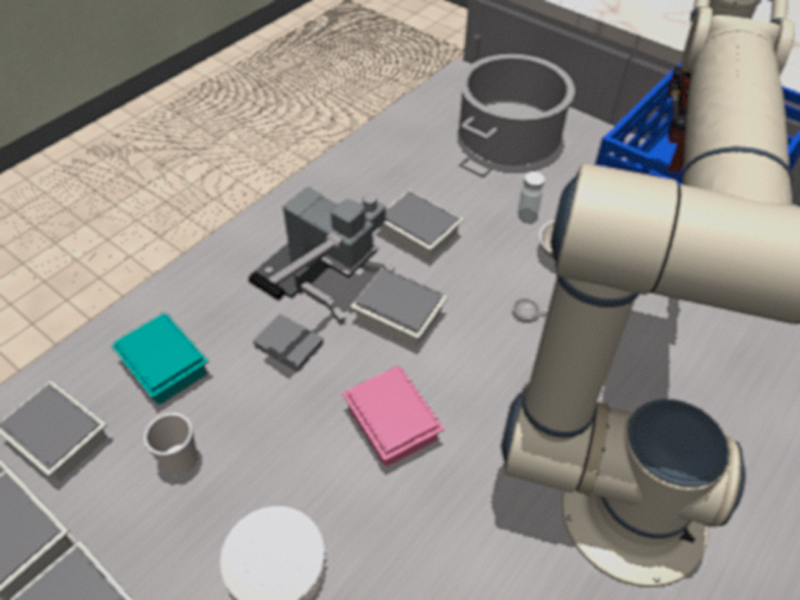

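Top view: the press cover is at (445,260), the grip at (340,265) and the release at (475,258). Box candidates:
- White-rimmed with grey lid at (445,322), in line in front of the press. This is the mealbox.
- White at (533,271), beside the release. This is packed.
- Turquoise at (285,215) and pink at (362,385). These are decoys.

I'll confirm with one enlarged crop.

```bash
python3 - <<'E'
from station import r
import cv2,numpy as np
s=r.snapshot("top"); f=s["frame"][118:238,205:365,::-1]
f=np.clip(f.astype(float)*2,0,255).astype(np.uint8)
cv2.imwrite("pics/crop.png",cv2.resize(f,(800,600),interpolation=cv2.INTER_CUBIC))
np.savez("top.npz",**s)
E
```

```text
(no output)
```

View pics/crop.png

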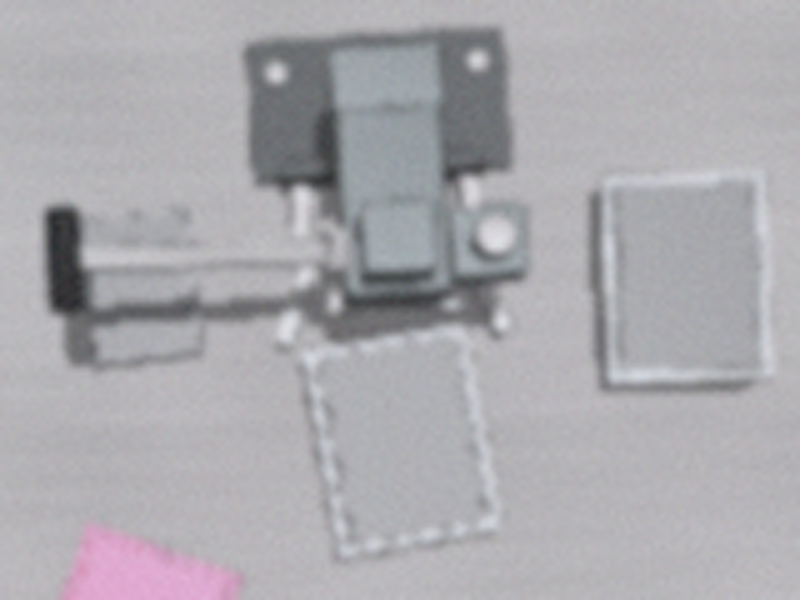

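The crop confirms the white mealbox, with rim corners at about (305,353), (470,335), (497,525) and (340,558). The grip is at (63,260) and the release at (493,233).

```bash
cat > h.py <<'E'
import numpy as np
def ray(s,u,v,z):
    R,t=np.array(s["R"]),np.array(s["t"]); c=-R.T@t
    d=R.T@np.array([(u-s["cx"])/s["fx"],(v-s["cy"])/s["fy"],1]); return c+d*(z-c[2])/d[2]
E
python3 - <<'E'
from h import *
s=dict(np.load("top.npz"))
P=lambda u,v,z: ray(s,205+(u+.5)/5-.5,118+(v+.5)/5-.5,z)[:2]
rel=P(493,233,.192); grip=P(63,260,.203); print("rel",rel,"grip",grip,np.linalg.norm(rel-grip))
y=(grip-rel)/np.linalg.norm(grip-rel); yaw=np.arctan2(-y[0],y[1]); o=rel+.06*y; print("origin",o,"yaw",np.degrees(yaw))
g0,g1=P(62,207,.2),P(64,312,.2);print("bar",np.linalg.norm(g0-g1),np.degrees(np.arctan2(*(g0-g1)[::-1])))
b0,b1=P(275,72,.01),P(477,60,.01);print("bolts",b0,b1)
R=np.array([[np.cos(yaw),np.sin(yaw)],[-np.sin(yaw),np.cos(yaw)]])
for n,q,z in(("cover",[(362,205),(432,203),(435,270),(365,272)],.208),("box",[(305,353),(470,335),(497,525),(340,558)],.045),("head front",[(348,292),(448,292)],.168),("guides",[(287,330),(500,322),(303,205),(470,190)],.02),("bolts",[(275,72),(477,60)],.01),("packed",[(600,178),(765,172),(772,376),(608,385)],.045)):
    W=np.array([P(*a,z) for a in q]); L=(W-o)@R.T; print(n,"c",W.mean(0).round(4),"press",L.mean(0).round(4),L.round(3).tolist())
    if n in("box","packed"): e=L[0]+L[1]-L[2]-L[3]; print("yaw rel",np.arctan2(e[1],e[0]), np.linalg.norm(e)/2, "w",np.linalg.norm(L[0]-L[1]),np.linalg.norm(L[2]-L[3]))
E
```

```text
rel [ 0.62927058 -0.12614291] grip [0.61692686 0.13337097] 0.25980728056086766
origin [ 0.62641991 -0.06621067] yaw 2.7232086364490047
bar 0.06388558824780739 0.45262252958740234
bolts [0.77554143 0.00789602] [ 0.78071544 -0.13298861]
cover c [ 0.6253 -0.0683] press [-0.0013 -0.0021] [[0.02, 0.018], [0.018, -0.024], [-0.022, -0.022], [-0.021, 0.019]]
box c [ 0.5128 -0.0737] press [-0.1138 -0.0021] [[-0.049, 0.059], [-0.045, -0.052], [-0.173, -0.061], [-0.188, 0.045]]
yaw rel 0.08368267064349154 0.13413367986929808 w 0.11163597930718944 0.1070881874186024
head front c [ 0.5978 -0.0686] press [-0.0287 -0.001 ] [[-0.027, 0.03], [-0.031, -0.032]]
guides c [ 0.6389 -0.0687] press [ 0.0124 -0.0031] [[-0.03, 0.071], [-0.035, -0.075], [0.056, 0.054], [0.058, -0.062]]
bolts c [ 0.7781 -0.0625] press [ 0.1517 -0.0035] [[0.152, 0.067], [0.151, -0.074]]
packed c [ 0.62  -0.267] press [-0.0159 -0.2002] [[0.056, -0.148], [0.052, -0.259], [-0.086, -0.252], [-0.085, -0.142]]
yaw rel -0.046763895198891514 0.13954149890876533 w 0.1114015312532558 0.10995258120667085
```

```bash
cat >> h.py <<'E'
O=np.array([.626,-.0683]); YAW=2.4
def W(x,y,z):
    c,s=np.cos(np.radians(YAW)),np.sin(np.radians(YAW)); return [O[0]+c*x-s*y,O[1]+s*x+c*y,z]
def L(p):
    c,s=np.cos(np.radians(YAW)),np.sin(np.radians(YAW)); d=np.array(p[:2])-O; return np.array([c*d[0]+s*d[1],-s*d[0]+c*d[1]])
ORI=[180,0,YAW]
E
python3 - <<'E'
from station import r
from h import *
import cv2
r.reach(W(-.2,0,.45),ORI)
r.wait(.3)
s=r.snapshot("wrist"); np.savez("w1.npz",**s)
f=np.clip(s["frame"].astype(float)*1.6,0,255).astype(np.uint8)[:,:,::-1]
cv2.imwrite("pics/w1.png",cv2.resize(f,(800,600),interpolation=cv2.INTER_CUBIC))
q=r.sense();print(q["clock"],q["tcp_pos"],q["orientation"],q["contact_force"],q["joints"])
E
```

```text
2.3 [ 0.42621223 -0.07697959  0.44992942] [-1.79998195e+02  1.03013133e-02  2.36672948e+00] [0.33495727 1.13449903 0.24301976] [-1.47399840e+01 -1.95178132e+01  8.86002912e+01 -1.39680620e-03
  1.10927899e+02  7.28927878e+01]
```

View pics/w1.png

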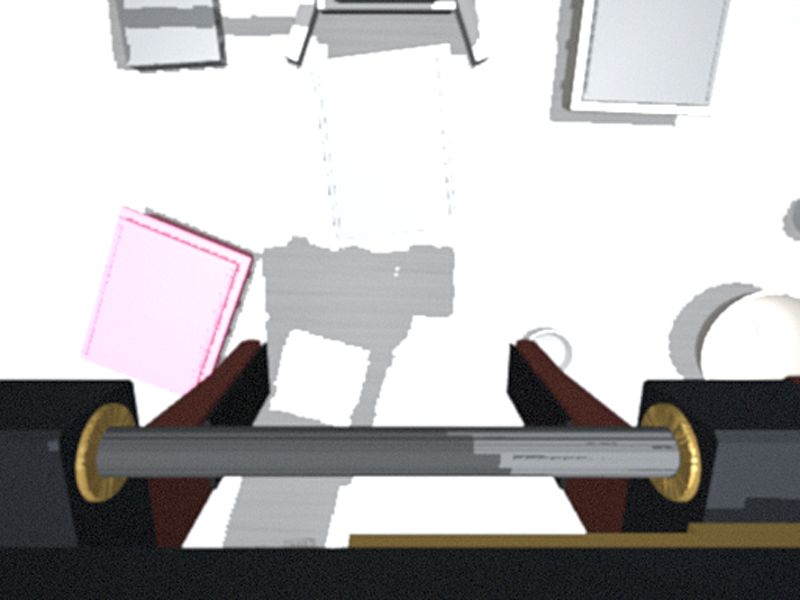

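The wrist view shows the box between about (315,55) and (450,240), with the guide mouths at (293,60) and (482,60). My gain overexposed it, so I'll crop the saved frame without gain.

```bash
python3 - <<'E'
import numpy as np,cv2
f=np.load("w1.npz")["frame"][0:165,165:345,::-1].astype(float)
f=np.clip((f-60)*1.3,0,255).astype(np.uint8)
cv2.imwrite("pics/w1c.png",cv2.resize(f,(648,594),interpolation=cv2.INTER_CUBIC))
E
```

```text
(no output)
```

View pics/w1c.png

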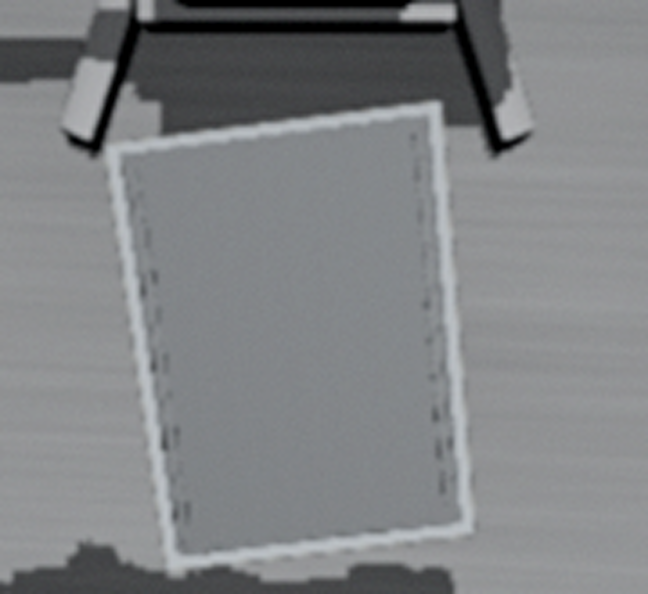

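```bash
python3 - <<'E'
from h import *
s=dict(np.load("w1.npz"))
P=lambda u,v,z: ray(s,165+(u+.5)/3.6-.5,(v+.5)/3.6-.5,z)
for n,q,z in(("guide tips",[(97,137),(500,140),(63,128),(532,130)],.02),("guide bend",[(137,22),(458,20)],.02),("head bottom",[(140,27),(458,27)],.102),("box",[(110,150),(438,103),(472,527),(170,570)],.045)):
    A=np.array([L(P(*a,z)) for a in q]); print(n,A.mean(0).round(4),A.round(4).tolist())
e=A[0]+A[1]-A[2]-A[3];print(np.arctan2(e[1],e[0]),np.linalg.norm(e)/2,np.linalg.norm(A[0]-A[1]))
E
```

```text
guide tips [-0.0377  0.0008] [[-0.0387, 0.0702], [-0.0396, -0.0689], [-0.0359, 0.0818], [-0.0365, -0.0798]]
guide bend [-0.003  0.001] [[-0.0033, 0.0551], [-0.0026, -0.0531]]
head bottom [-0.0302  0.0005] [[-0.0302, 0.0434], [-0.0302, -0.0425]]
box [-0.1094  0.0009] [[-0.0482, 0.0619], [-0.0344, -0.0443], [-0.17, -0.0605], [-0.1852, 0.0464]]
0.11598509803838036 0.1372179744453755 0.10710417265370856
```

The guides confirm the press frame to within 1 mm. The box is at (-109, +1) mm and 0.116 rad askew. Next I'll square it with the spread fingers and look again.

```bash
cat >> h.py <<'E'
def F(r):
    f=r.sense()["contact_force"]; c,s=np.cos(np.radians(YAW)),np.sin(np.radians(YAW))
    return np.array([c*f[0]+s*f[1],-s*f[0]+c*f[1],f[2]])
E
python3 - <<'E'
from station import r
from h import *
import cv2
r.servo_line(W(-.225,0,.205),None,.2)
r.wait(.2);b=F(r);print("bias",b)
for x in np.arange(-.205,-.1649,.005):
    r.servo_line(W(x,0,.205),None,.04); print(round(x,3),(F(r)-b).round(1))
s=r.snapshot("wrist"); np.savez("w2.npz",**s)
f=np.clip((s["frame"].astype(float)-60)*1.3,0,255).astype(np.uint8)[:,:,::-1]
cv2.imwrite("pics/w2.png",cv2.resize(f,(800,600),interpolation=cv2.INTER_CUBIC))
print(r.sense()["clock"],r.sense()["tcp_pos"])
E
```

```text
bias [-0.13603272 -0.50058645  0.0867528 ]
-0.205 [ 0.8  0.7 -0.2]
-0.2 [0.3 1.  0.6]
-0.195 [ 0.1 -0.6 -0.1]
-0.19 [-0.   0.2 -0.2]
-0.185 [ 0.3  0.1 -0.5]
-0.18 [-0.   0.9  0.8]
-0.175 [0.2 0.2 0.2]
-0.17 [-0.4  1.  -0.9]
-0.165 [ 0.6  1.8 -0.2]
6.7833 [ 0.46135645 -0.0752138   0.20501867]
```

View pics/w2.png

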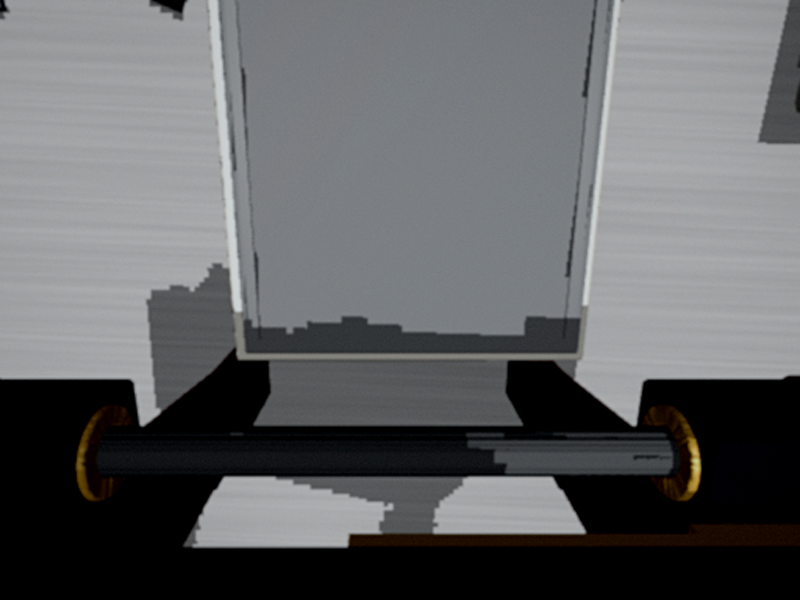

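The box is now square against the fingers, with near rim corners at (238,357) and (583,357). The side edges reach (212,0) and (617,0).

```bash
python3 - <<'E'
from h import *
s=dict(np.load("w2.npz"))
for a in((238,357),(583,357),(231,240),(592,240),(210,0),(619,0)): print(a,L(ray(s,(a[0]+.5)*.64-.5,(a[1]+.5)*.64-.5,.045)).round(4))
E
```

```text
(238, 357) [-0.1511  0.0483]
(583, 357) [-0.151  -0.0614]
(231, 240) [-0.114   0.0475]
(592, 240) [-0.1139 -0.0603]
(210, 0) [-0.0503  0.048 ]
(619, 0) [-0.0502 -0.0606]
```

```bash
cat >> h.py <<'E'
def edges(s,rows=(60,100,140)):
    # outer rim edges: strongest horizontal gradient runs, in press frame
    out=[]
    for v in rows:
        g=s["frame"][v-2:v+3].astype(float).mean((0,2)); hit=np.where(g>208)[0]
        l=hit[(hit>110)&(hit<200)]; q=hit[(hit>320)&(hit<420)]
        if len(l) and len(q):
            out.append([L(ray(s,l.min()-.5,v,.045))[1],L(ray(s,q.max()+.5,v,.045))[1]])
    return np.array(out)
E
python3 - <<'E'
from station import r
from h import *
s=dict(np.load("w2.npz"))
g=s["frame"].astype(float).mean(2)[138:143].mean(0); print(g[140:156].round(),g[370:386].round())
print(edges(s).round(4).tolist())
b=np.array([-.14,-.5,.09])
r.servo_line(W(-.161,.007,.205),None,.03); print((F(r)-b).round(1))
s=r.snapshot("wrist"); np.savez("w3.npz",**s)
print(edges(s).round(4).tolist(),L(r.sense()["tcp_pos"]))
g=s["frame"].astype(float).mean(2)[138:143].mean(0); print(g[132:160].round(),g[360:386].round())
E
```

```text
[190. 189. 188. 185. 196. 213. 219. 220. 220. 211. 177. 147. 153. 162.
 165. 166.] [166. 165. 165. 165. 163. 157. 151. 158. 190. 214. 219. 210. 195. 186.
 185. 186.]
[[0.0482, -0.0606], [0.0483, -0.0608], [0.0485, -0.0609]]
[-0.3  1.3 -0.2]
[[0.0518, -0.0574], [0.0518, -0.0573], [0.0522, -0.0571]] [-0.16094716  0.00727898]
[190. 190. 190. 190. 190. 190. 190. 190. 190. 190. 190. 190. 190. 191.
 190. 190. 191. 191. 189. 185. 196. 213. 219. 220. 221. 218. 199. 162.] [157. 158. 157. 157. 157. 158. 157. 158. 157. 158. 157. 157. 157. 158.
 156. 132. 106. 137. 161. 165. 164. 164. 163. 160. 156. 153.]
```

The box followed halfway and its centre is now at y = -2.7 mm. I'll re-seat the fingers to the right and repeat the diagonal nudge.

```bash
python3 - <<'E'
from station import r
from h import *
b=np.array([-.14,-.5,.09])
r.servo_line(W(-.170,.007,.205),None,.1)
r.servo_line(W(-.170,-.007,.205),None,.1)
r.servo_line(W(-.1615,-.007,.205),None,.05)
r.servo_line(W(-.155,.0005,.205),None,.03); print((F(r)-b).round(1))
s=r.snapshot("wrist"); np.savez("w4.npz",**s)
e=edges(s);print(e.round(4).tolist(),e.mean(),L(r.sense()["tcp_pos"]),r.sense()["clock"])
E
```

```text
[-1.2  0.6 -0.1]
[[0.0561, -0.0532], [0.0559, -0.0531], [0.0563, -0.0526]] 0.0015672245726274618 [-0.15491026  0.00072556] 8.6417
```

Centred to within 1 mm and square. Now I'll push straight in while watching the force.

```bash
python3 - <<'E'
from station import r
from h import *
r.servo_line(W(-.155,-.0003,.205),None,.1) if False else None
b=np.array([-.14,-.5,.09])
x=-.155; log=[]
while x<-.078:
    x+= .006 if x<-.096 else .001
    r.servo_line(W(x,.0005,.205),None,.04)
    f=F(r)-b; log.append((round(x,3),*f.round(1).tolist()))
    if f[0]<-10: break
print(log[-16:],[l[1] for l in log])
s=r.snapshot("wrist"); np.savez("w5.npz",**s)
e=edges(s);print(e.round(4).tolist(),L(r.sense()["tcp_pos"]),r.sense()["clock"])
g=s["frame"].astype(float).mean(2)[:,262];print(g[222:234].round())
E
```

```text
[(-0.094, -1.4, 0.1, 0.5), (-0.093, -2.0, 0.8, 0.7), (-0.092, -3.1, 0.7, 1.2), (-0.091, -1.7, 1.1, 0.8), (-0.09, -2.0, 0.4, 1.0), (-0.089, -2.5, -0.5, 1.1), (-0.088, -1.2, 0.4, 1.0), (-0.087, -2.5, -0.7, 1.4), (-0.086, -1.5, 0.0, 0.9), (-0.085, -2.2, 0.4, 0.2), (-0.084, -1.2, 0.9, 0.6), (-0.083, -2.2, 0.3, 0.7), (-0.082, -2.4, 0.4, 1.0), (-0.081, -1.4, -0.3, 0.3), (-0.08, -5.4, 1.0, 2.2), (-0.079, -10.1, 1.7, 5.3)] [0.5, -0.5, 1.0, -0.5, -0.1, -0.2, 0.4, -0.5, -0.0, -0.2, -1.4, -2.0, -3.1, -1.7, -2.0, -2.5, -1.2, -2.5, -1.5, -2.2, -1.2, -2.2, -2.4, -1.4, -5.4, -10.1]
[] [-0.0797333   0.00049673] 15.6917
[112. 113. 112. 110. 123. 157. 174. 172. 158. 143. 139. 140.]
```

The box is home: contact with the stop showed at about 10 N. Now I'll back off, close the gripper and move over the grip for the first stroke.

```bash
cat >> h.py <<'E'
G=(.001,.2035)
def fz(r,n=3):
    a=[]
    for _ in range(n): a.append(r.sense()["contact_force"][2]); r.wait(.01)
    return float(np.mean(a))
def stroke(r,b,z0=.387,depth=.067,stop=15.):
    """push grip down from contact height; returns log of (depth mm, N)"""
    log=[]; d=0.; f=0
    while d<depth-1e-6:
        st=.005 if f<9.2 else .002 if f<11 else .001 if f<13.2 else .0005
        d=min(d+st,depth); r.servo_line([*W(*G,0)[:2],z0-d],None,.1 if st>.004 else .04)
        f=fz(r)-b; log.append((round(d*1e3,1),round(f,1)))
        if f>=stop: break
    return log
E
python3 - <<'E'
from station import r
from h import *
r.servo_line(W(-.13,0,.205),None,.15); print("pulled", F(r))
r.servo_line(W(-.15,0,.43),None,.3)
r.grab(5)
r.reach(W(*G,.43),ORI)
r.servo_line(W(*G,.392),None,.15); r.wait(.3)
b=fz(r,8); print("bias",b)
print(stroke(r,b)); print(r.sense()["tcp_pos"],r.sense()["clock"],L(r.sense()["tcp_pos"]))
r.servo_line(W(*G,.391),None,.12); r.wait(.2); print(fz(r)-b,r.sense()["clock"])
E
```

```text
pulled [ 0.6321074   1.29551108 -0.16441193]
bias 0.10759123370875662
[(5.0, 1.5), (10.0, 2.2), (15.0, 2.4), (20.0, 4.7), (25.0, 5.7), (30.0, 5.6), (35.0, 2.6), (40.0, 5.1), (45.0, 5.9), (50.0, 4.8), (55.0, 3.0), (60.0, 5.6), (65.0, 6.5), (67.0, 6.3)]
[0.61855681 0.13426201 0.32101423] 24.0333 [0.00104575 0.20269601]
0.10763099102277471 25.0
```

Full empty stroke with force dips at about 35 and 55 mm, so two clicks. Next stroke.

```bash
python3 - <<'E'
from station import r
from h import *
b=.1
print(stroke(r,b)); 
r.servo_line(W(*G,.391),None,.12); r.wait(.2); print(fz(r)-b,r.sense()["clock"])
E
```

```text
[(5.0, 1.3), (10.0, 2.0), (15.0, 3.4), (20.0, 4.9), (25.0, 6.1), (30.0, 6.2), (35.0, 2.6), (40.0, 5.0), (45.0, 6.0), (50.0, 5.1), (55.0, 3.3), (60.0, 5.3), (65.0, 6.7), (67.0, 6.9)]
-0.09069083689250158 29.8167
```

```bash
python3 - <<'E'
from station import r
from h import *
b=.0
print(stroke(r,b)); 
r.servo_line(W(*G,.391),None,.12); r.wait(.2); print(fz(r)-b,r.sense()["clock"])
E
```

```text
[(5.0, 1.8), (10.0, 2.3), (15.0, 3.6), (20.0, 5.2), (25.0, 6.4), (30.0, 6.0), (35.0, 2.8), (40.0, 5.2), (45.0, 5.8), (50.0, 5.5), (55.0, 8.2), (60.0, 7.5), (65.0, 10.7), (67.0, 11.2)]
-0.3384476931539899 34.6333
```

The lid is met after the second click, so the jaw is at the 35 mm catch. Last, careful part-stroke, stopping at about 15 N.

```bash
python3 - <<'E'
from station import r
from h import *
b=-.1
print(stroke(r,b,depth=.045)); 
r.servo_line(W(*G,.391),None,.12); r.wait(.4); print(fz(r)-b,r.sense()["clock"])
E
```

```text
[(5.0, 2.4), (10.0, 1.7), (15.0, 3.3), (20.0, 6.9), (25.0, 9.9), (27.0, 10.7), (29.0, 11.6), (30.0, 11.4), (31.0, 12.1), (32.0, 12.2), (33.0, 12.0), (34.0, 12.0), (35.0, 12.0), (36.0, 11.3), (37.0, 10.9), (39.0, 10.6), (41.0, 10.4), (43.0, 10.0), (45.0, 11.2)]
-0.6241788906601548 40.8417
```

The handle never turned hard: 10–12 N is lid-pushing force only. So the click at about 35 mm was probably the 35 mm catch, and I need another gentle stroke with the same force stop.

```bash
sed -i 's/st=.005 if f<9.2/st=.005 if d<.0149 else .0025 if f<9.2/' h.py; python3 - <<'E'
from station import r
from h import *
b=-.3
print(stroke(r,b,depth=.045,stop=14.8)); 
r.servo_line(W(*G,.391),None,.12); r.wait(.4); print(fz(r)-b,r.sense()["clock"])
E
```

```text
[(5.0, 2.4), (10.0, 2.2), (15.0, 5.4), (17.5, 6.9), (20.0, 8.8), (22.5, 10.8), (24.5, 12.6), (25.5, 12.6), (26.5, 13.5), (27.0, 14.1), (27.5, 14.3), (28.0, 14.2), (28.5, 14.5), (29.0, 14.4), (29.5, 15.0)]
0.16975686537514986 45.825
```

No click was evident up to 15.0 N. I'll repeat, going to at most 16.8 N in half-millimetre steps and stopping on a click (force drop).

```bash
python3 - <<'E'
from station import r
from h import *
b=-.1
xy=W(*G,0)[:2]; log=[];m=0
for d in [.015,.02,.024,.026]+list(np.arange(.027,.042,.0005)):
    r.servo_line([*xy,.387-d],None,.06); f=fz(r,2)-b; log.append((round(d*1e3,1),round(f,1))); m=max(m,f)
    if f>=16.6 or f<m-1.8: break
print(log)
r.servo_line(W(*G,.391),None,.15); r.wait(.3); print(r.sense()["clock"])
import cv2
s=r.snapshot("side"); cv2.imwrite("pics/s2.png",cv2.resize(s["frame"][100:220,140:300,::-1],(800,600),interpolation=cv2.INTER_CUBIC))
E
```

```text
[(15.0, 4.6), (20.0, 7.8), (24.0, 11.8), (26.0, 12.7), (np.float64(27.0), 13.4), (np.float64(27.5), 13.5), (np.float64(28.0), 13.8), (np.float64(28.5), 13.8), (np.float64(29.0), 14.8), (np.float64(29.5), 14.9), (np.float64(30.0), 14.6), (np.float64(30.5), 15.1), (np.float64(31.0), 15.7), (np.float64(31.5), 15.6), (np.float64(32.0), 15.7), (np.float64(32.5), 15.7), (np.float64(33.0), 16.8)]
51.275
```

View pics/s2.png

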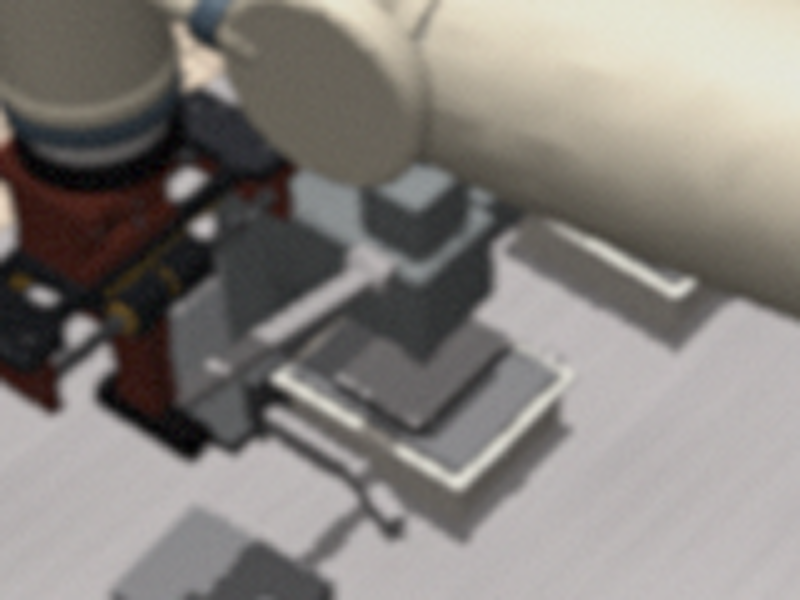

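The pad is down on the lid and the lid is almost flush with the rim. Strokes 5 and 6 follow the same force curve, so the 41 mm catch (a click near 35 mm of travel) probably had not engaged before this stroke. I'll probe gently: if the force at 20 mm is clearly higher, it's clamped. If not, I'll go a little further, well below 20 N.

```bash
python3 - <<'E'
from station import r
from h import *
b=-.1
xy=W(*G,0)[:2]; log=[];m=0
for d in [.015,.018,.020,.026,.030,.032,.033]+list(np.arange(.0335,.041,.0005)):
    r.servo_line([*xy,.387-d],None,.08); f=fz(r,2)-b; log.append((round(float(d)*1e3,1),round(f,1),round(float(.387-r.sense()["tcp_pos"][2])*1e3,1))); m=max(m,f)
    if (d<.0205 and f>10) or f>=18.2 or f<m-1.4: break
print(log)
r.servo_line(W(*G,.392),None,.15); r.wait(.25); print(r.sense()["clock"])
E
```

```text
[(15.0, 4.7, 14.7), (18.0, 7.0, 16.8), (20.0, 8.4, 18.3), (26.0, 12.9, 23.0), (30.0, 15.5, 26.2), (32.0, 16.0, 27.8), (33.0, 16.4, 28.6), (33.5, 16.7, 28.9), (34.0, 16.9, 29.3), (34.5, 17.2, 29.8), (35.0, 17.8, 30.2), (35.5, 18.6, 30.6)]
55.325
```

Strokes 5–7 trace one identical elastic curve, loaded from the end of the idle travel with no free gap. A jaw at 35 mm over a home lid would leave about 13 mm of free handle travel, so the jaw is already clamped at 41 mm on the home lid, having clicked in stroke 4. No more pumping; now the release.

```bash
python3 - <<'E'
from station import r
from h import *
import cv2
r.servo_line(W(*G,.42),None,.25)
p=[.629,-.1275]
r.reach([*p,.42],ORI)
r.servo_line([*p,.378],None,.15)
b=fz(r,2); log=[]
for z in(.370,.366,.362):
    r.servo_line([*p,z],None,.06); log.append((z,round(fz(r,2)-b,1),round(float(r.sense()["tcp_pos"][2]),4)))
r.wait(.7); print(log)
r.servo_line([*p,.42],None,.2)
r.servo_line(W(-.17,-.05,.45),None,.35)
print(r.sense()["clock"])
s=r.snapshot("side"); cv2.imwrite("pics/s3.png",cv2.resize(s["frame"][100:220,140:300,::-1],(800,600),interpolation=cv2.INTER_CUBIC))
E
```

```text
[(0.37, 2.2, 0.3709), (0.366, 2.3, 0.3665), (0.362, 13.5, 0.3657)]
59.675
```

View pics/s3.png

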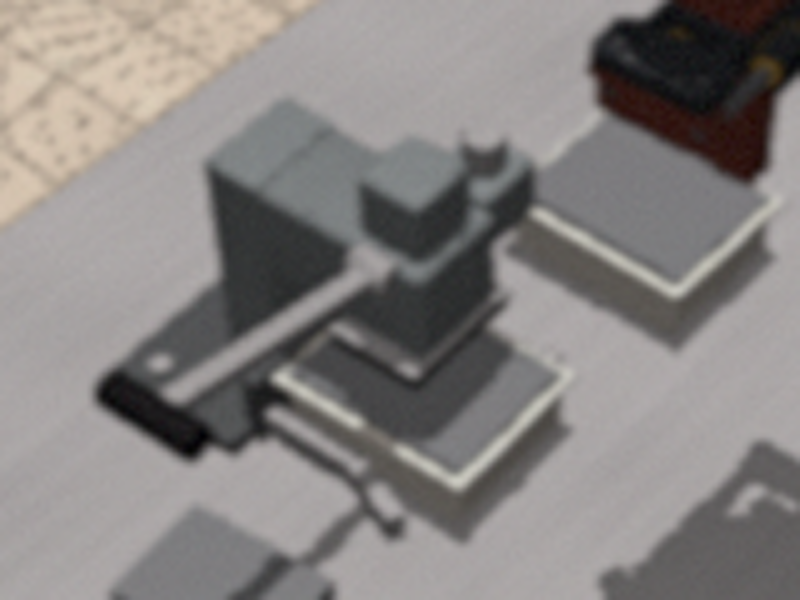

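The jaw has sprung all the way up, the lid lies flat inside the rim, the box stands in place, the handle is up and the gripper is clear. Handing in.

```bash
python3 -c "
from station import r
print(r.hand_in())"
```

```text
the job is handed in; nothing more can be done
None
```

I handed the job in at about 60 s with the box against the back stop, the lid looking home, the jaw and handle up and the gripper clear. No result came back, and I have only force readings, up to 18.6 N on the handle (crush is at 20), to show that the jaw held the lid at the 41 mm catch and the box was not crushed.

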